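Find the slab's hanging foot and wedge it with a shim

TASK

One of the two front feet of the marble slab has lost its rubber pad, so it hangs a few millimetres clear of the worktop and the slab rocks under the kettle. Take the tapered wooden shim and slide it in under that foot (under the sound one it jams at once), thin end first, flat on the worktop, centred and straight, until it is snug, without forcing it. Leave it wedged tight there, and leave the other things where they stand.

Things in the scene. Friction and masses are not known exactly. Their poses are not given: they have to be found in the camera images.
- slab: white marble slab, 240 (x) x 340 (y) x 30 mm, on four square dark feet 30 x 30 mm; underside 18 to 21 mm, top 48 to 51 mm above the worktop; too heavy to shift. Origin under its middle, 18 mm below its underside; +x away from the robot (front edge at x = -120 mm), +y left. A kettle on its base, a jar, a mug and a shaker stand on it, at least 60 mm behind the front edge
- foot_left (a point): centre of the underside of the left front foot, without its pad (slab frame: x -93, y +130 mm; axes as the slab's). The foot's front face is 15 mm in front of it, 12 mm behind the slab's front edge. Under one front foot a black rubber pad of the same outline fills the 5.5 to 8 mm down to the worktop, under the other there is nothing; which one is not told
- foot_right (a point): the same for the right front foot (slab frame: x -93, y -130 mm)
- shim: tapered shim of pale wood lying on the worktop: 140 mm long (x), 32 mm wide (y), 3 mm thick at the blunt nose (+x end), rising evenly to 14 mm at the heel (-x end); 50 g. Origin in the middle of its flat underside, sloping side up (z). Friction on rubber and worktop about 0.6, so it stays where it is wedged
- shim_nose (a point): middle of the lower edge of the shim's nose, 70 mm along +x from the shim's origin; axes as the shim's
- kettle: white jug kettle, 214 mm high, on its base on the slab; bystander
- mug_2: small mug with dark stripes, 50 mm high, on the left of the slab; bystander
- mill_1: glass shaker with a grey top, 44 mm wide, 90 mm high, on the right of the slab; bystander
- mill_2: wooden pepper mill, 150 mm high, left of the slab; bystander
- mug_3: white mug with dots, 93 mm high, on the left; bystander
- pot_1: small round pot with a flat lid, 62 mm wide, 35 mm high, on the right; bystander
- tin_1: food tin, 58 mm wide, 72 mm high, on the right; bystander
Things that resemble listed ones, but are neither listed nor needed, are in the scene too. What is meant by the shim is not purple, and is the larger of those in its own colour.

How it is judged:
By the outcome, as a careful person would: the job done as asked, in the order asked, and still so for the second after the job is handed in, with the robot touching nothing.
It also fails if it takes over 64 s, if anything falls off the work surface, if the arm or the gripper's body presses on something with over 40 N, if the wrist force passes 120 N, or if a joint passes its speed limit or range.

ROBOT

A 6-joint arm with a two-finger parallel gripper is mounted at the origin on a cart in front of the work surface, level with it; the furniture and walls round the work are solid. World frame = base frame: x ahead of the robot, y to its left, z up, the work surface at z = 0. Lengths are in mm, angles in rad, forces in N, time in s.
With the tool pointing down it reaches from about 275 to 750 mm from the base axis. Payload 10.2 kg.
Tool frame: the origin (TCP) lies at the very end of the fingers, on their centre line; the grasp point (between the pads) lies 19 mm behind it; z points along the fingers, y is the line along which they close (so a half turn about z gives the same grasp; the last joint's range is limited). The gripper opens to 85 mm and grips with 20 to 120 N. Pads are 22 mm wide; open, the fingers measure 114 mm over their backs; the gripper's body (76 mm by 85 mm) begins 54 mm behind the grasp point. The pads swing forward as they close: fully open they stand 13 mm farther back than shut.
Start: joints at [-1.349, 0.313, 1.498, -0, 1.331, -0.223], TCP at [225.884, -473.928, 231.294] pointing down, gripper open.
Joint ranges: [-2.94, 2.94], [-0.97, 2.17], [0.19, 2.56], [-1.23, 4.37], [0.02, 3.11], [-2.88, 2.88]. Speed limits (rad/s): [2.39, 2.39, 3.01, 3.14, 3.14, 3.14].

INTERFACE

Orientations are given as a unit quaternion [w, x, y, z].
In Python, from rig import * gives the robot as it stands. The module is installed in compiled form; this text tells all that it offers.
- The arm moves only by the shell command python3 -m crank 'ROWS' [FORCE]. ROWS is JSON, a list that holds one entry, the list of rows, each a list of 7 numbers: the shift along the tool's x, y, z in units of 25 mm (1.0 is 25 mm), then the turn, a rotation vector about the tool's x, y, z in units of 8 degrees (1.0 is 8 degrees), then the finger opening in mm, from 0 to 85.4. A call has exactly 8 rows; each row shifts and turns the commanded pose from where the row before left it, along the tool's axes as they then stand; what a row does not reach is not made up. A row lasts 1/10 s, in which the tool goes at most 50 mm and 8.59 degrees, less where a joint would pass 70% of its speed; a pose out of reach is approached as far as the arm can. A call is refused whole if a number of a shift passes 1 or a number of a turn 1, either way. A call with a gripper value outside its range is refused whole. The fingers move at their own pace and stop on an object; FORCE is the grip in N (left out, the last holds). Time passes only in rows, so rows that do not move let the fingers close, or fill a call up. It gives the time, the measured TCP pose, the force, the opening and the grip force at its end, in the units of the state.
- sense(): the state, without advancing time (a new reading comes with each control period).
- capture(name): name is "side" or "top" or "wrist"; returns the picture (480x640x3 uint8, blue, green, red); there is no depth.
- camera_model(name): a dict with "fx", "fy", "cx", "cy" (pixels), "k1" (the pictures are not rectified: a ray, as slopes to the right and down, at radius r is drawn at 1 + k1 r^2 times it, then the intrinsics apply), "world_from_camera" (4x4, takes a point from camera to world coordinates); the wrist camera has in their place "T_tool_cam" (4x4, takes a point from camera to tool coordinates, whose origin is the TCP and whose axes are the flange's). Camera axes: x right, y up, looking along -z (the intrinsics and any distortion apply to the point x, -y, -z); pixel columns grow to the right and rows downward; lengths in mm; the calibration is good to about 2 mm. A picture is of the moment at which its call begins: read the wrist's pose just before it. camera_model takes no time and is no camera call.
- finish_job(): hands the job in; it is judged then, once.
The state is a dict: "time_s": time; "joints": joint angles; "dq": joint speeds; "tau": joint torques, N m; "eef_pos": TCP position; "ee_rot": TCP orientation; "force": force on the tool from outside, world axes, zero at the start; "wrist_torque": the same for the moment, N m; "grip_width": opening from 0.0 (shut) to 1.0 (fully open); "grip_force": force on a finger pad.
Only numpy, scipy, OpenCV 4.12 (cv2) and the standard library are available. Lean on these libraries where they do the work, as an engineer would, in place of code of your own. Each camera call takes 0.05 s, during which the arm holds its last target. There are 200 camera calls.

## Working session

There is one attempt and no reset: what is moved stays moved. The work goes in short steps, Python scripts to look and compute and a shell command to move; the robot and the scene stay as the last step left them, time stands still between calls to the robot, and variables do not carry over. Pictures are saved under pics/ and viewed, at most 10 in all, crops included, and the job is handed in when it is done.

```bash
mkdir -p pics; cat > h.py <<'E'
from rig import *
import numpy as np, cv2
from scipy.spatial.transform import Rotation as R
def tool_T(s):
    q=s["ee_rot"]; T=np.eye(4); T[:3,:3]=R.from_quat([q[1],q[2],q[3],q[0]]).as_matrix(); T[:3,3]=s["eef_pos"]; return T
def W(name,s=None):
    m=camera_model(name)
    return m, (np.array(m["world_from_camera"]) if name!="wrist" else tool_T(s or sense())@np.array(m["T_tool_cam"]))
def ray(name,px,s=None):
    m,T=W(name,s); px=np.atleast_2d(px).astype(float)
    K=np.array([[m["fx"],0,m["cx"]],[0,m["fy"],m["cy"]],[0,0,1]])
    u=cv2.undistortPoints(px.reshape(-1,1,2),K,np.array([m["k1"],0,0,0.])).reshape(-1,2)
    d=np.c_[u[:,0],-u[:,1],-np.ones(len(u))]@T[:3,:3].T
    return T[:3,3],d
def plane(name,px,z,s=None):
    o,d=ray(name,px,s); return o+d*((z-o[2])/d[:,2])[:,None]
def proj(name,P,s=None):
    m,T=W(name,s); P=np.atleast_2d(P); c=(P-T[:3,3])@T[:3,:3]
    u=np.c_[c[:,0]/-c[:,2],-c[:,1]/-c[:,2]]; f=1+m["k1"]*(u**2).sum(1)[:,None]; u=u*f
    return u*[m["fx"],m["fy"]]+[m["cx"],m["cy"]]
E
python3 - <<'E'
from h import *
for n in ("top","side"):
    cv2.imwrite(f"pics/{n}0.png",capture(n)); m,T=W(n); print(n,m["fx"],m["k1"],T.round(2).tolist())
print(sense())
print(np.array(camera_model("wrist")["T_tool_cam"]).round(2).tolist())
E
```

```text
top 469.41810911726594 0.037604641721448194 [[-0.02, 0.98, -0.18, 378.42], [-1.0, -0.02, -0.03, 80.62], [-0.03, 0.18, 0.98, 1096.38], [0.0, 0.0, 0.0, 1.0]]
side 485.96317235252826 0.005386343324228323 [[-0.65, 0.34, -0.68, -206.47], [-0.76, -0.27, 0.59, 808.48], [0.02, 0.9, 0.43, 565.83], [0.0, 0.0, 0.0, 1.0]]
{'time_s': 0.1, 'joints': array([-1.34937659e+00,  3.13379278e-01,  1.49833066e+00, -1.45105686e-05,
        1.33102173e+00, -2.23430642e-01]), 'dq': array([-3.88784673e-04, -4.47493247e-04, -2.75791643e-04,  6.74727958e-04,
       -8.64049619e-05, -7.19410724e-04]), 'tau': array([ 1.94962631e-03, -4.12899613e+01, -2.60142785e+01, -1.50646292e-04,
        3.04750785e-03,  4.27396699e-06]), 'eef_pos': array([ 225.83998661, -473.69310772,  230.81132918]), 'ee_rot': array([-5.69516256e-04,  9.75364793e-01,  2.20597362e-01, -6.47411969e-06]), 'force': array([0.69204281, 0.90436916, 0.65644853]), 'wrist_torque': array([ 0.01015028, -0.03052638, -0.0248537 ]), 'grip_force': 0.0, 'grip_width': 1.000691820068032}
[[-0.0, 0.95, 0.3, 77.09], [1.0, 0.0, 0.0, 0.12], [0.0, 0.3, -0.95, -142.46], [0.0, 0.0, 0.0, 1.0]]
```

View pics/top0.png

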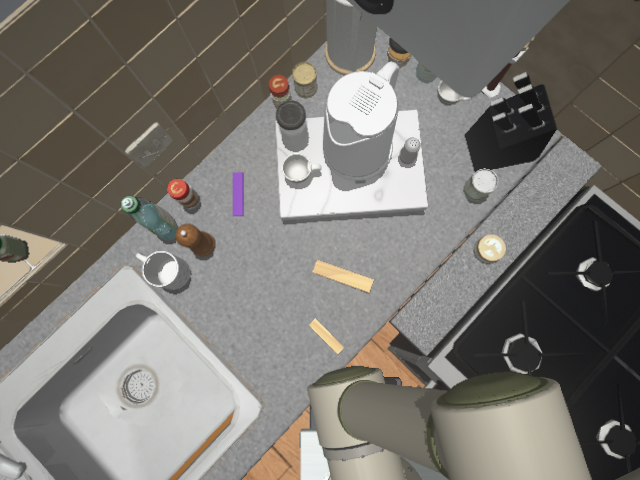

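View pics/side0.png

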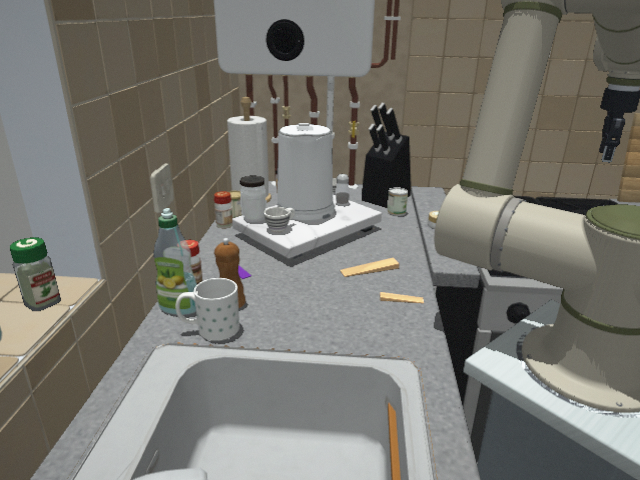

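The top view shows the larger pale shim at about (343,276), a smaller decoy at (326,336) and a purple one at (238,194). The slab's front edge runs from (282,219) to (427,206). The side view shows the shim at (370,268) and the slab corner at (291,253), but not what is under the feet.

```bash
python3 - <<'E'
from h import *
for n in ("top","side"):
    im=cv2.imread(f"pics/{n}0.png"); hsv=cv2.cvtColor(im,cv2.COLOR_BGR2HSV)
    m=cv2.inRange(hsv,(10,70,130),(28,255,255))
    cs,_=cv2.findContours(m,0,2)
    for c in cs:
        a=cv2.contourArea(c)
        if a<150: continue
        b=cv2.boxPoints(cv2.minAreaRect(c)); ce=b.mean(0)
        if n=="top" and not(280<ce[0]<400 and 240<ce[1]<370): continue
        if n=="side" and not(330<ce[0]<440 and 240<ce[1]<320): continue
        print(n,a,b.round(1).tolist()); print(plane(n,b,8).round(1).tolist())
print("slab top", plane("top",[[282,219],[427,206],[418,112],[277,123]],50).round(1).tolist())
im=cv2.imread("pics/side0.png")[225:310,270:450]; cv2.imwrite("pics/sc.png",cv2.resize(im,None,fx=4,fy=4,interpolation=2))
E
```

```text
top 339.5 [[308.5, 324.5], [315.0, 318.0], [343.5, 346.5], [337.0, 353.0]]
[[379.5, 136.1, 8.0], [393.8, 121.1, 8.0], [329.7, 57.6, 8.0], [315.6, 72.6, 8.0]]
top 1683.0 [[344.5, 366.5], [396.6000061035156, 310.6000061035156], [448.29998779296875, 358.8999938964844], [396.20001220703125, 414.79998779296875]]
[[286.2, 56.6, 8.0], [407.6, -65.2, 8.0], [300.3, -174.4, 8.0], [183.7, -53.6, 8.0]]
top 779.5 [[311.8999938964844, 272.1000061035156], [316.79998779296875, 258.6000061035156], [373.5, 279.29998779296875], [368.6000061035156, 292.70001220703125]]
[[499.2, 126.9, 8.0], [530.5, 115.1, 8.0], [479.9, -15.3, 8.0], [449.3, -3.0, 8.0]]
side 247.5 [[379.20001220703125, 299.20001220703125], [380.20001220703125, 291.5], [423.6000061035156, 297.0], [422.70001220703125, 304.6000061035156]]
[[376.3, 142.5, 8.0], [396.2, 118.5, 8.0], [322.1, 62.1, 8.0], [304.4, 87.2, 8.0]]
side 458.5 [[339.3999938964844, 266.3999938964844], [397.0, 256.79998779296875], [398.70001220703125, 267.20001220703125], [341.1000061035156, 276.79998779296875]]
[[536.1, 111.5, 8.0], [482.8, -33.4, 8.0], [444.3, 3.8, 8.0], [497.0, 141.6, 8.0]]
slab top [[617.6, 192.1, 50.0], [640.8, -138.9, 50.0], [869.3, -130.1, 50.0], [851.4, 203.7, 50.0]]
```

View pics/sc.png

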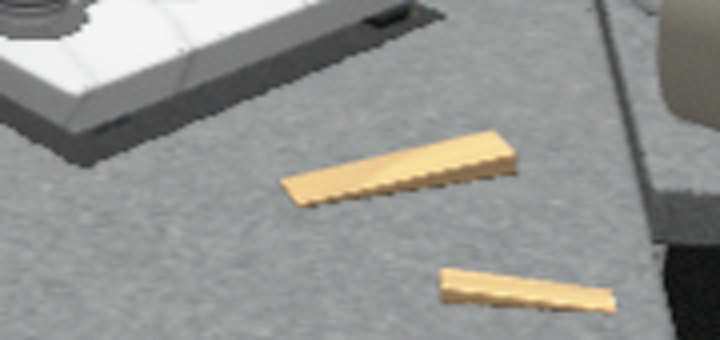

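The side crop shows the shim's thin end at the left (crop 300,190), facing world +y, and its thick heel at the right (505,150). I still can't tell which foot has its pad, so I'll move to a low tilted wrist view facing the slab's front.

```bash
cat >> h.py <<'E'
def togo(pos,phi_deg,tilt_deg=0):
    """remaining shift / turn in tool axes and row units; phi: azimuth of tool x, tool down, then tilt about tool y"""
    s=sense(); T=tool_T(s); p=np.deg2rad(phi_deg); x=np.array([np.cos(p),np.sin(p),0]); z=np.array([0,0,-1.])
    G=np.c_[x,np.cross(z,x),z]@R.from_euler('y',tilt_deg,degrees=True).as_matrix()
    d=T[:3,:3].T@(np.array(pos)-T[:3,3])/25; r=R.from_matrix(T[:3,:3].T@G).as_rotvec(degrees=True)/8
    print("t",round(s["time_s"],2),"tcp",s["eef_pos"].round(1),"F",np.round(s["force"],1),"shift",d.round(2),"turn",r.round(2),"grip",round(s["grip_width"]*85.4,1),round(s["grip_force"],1))
E
A='[1,-0.87,0.1,0,0,0,85]'; python3 -m crank "[[[1,-0.87,0.1,0,0,-1,85],[0.93,-1,0.1,0,0,-1,85],[0.8,-1,0.1,0,0,-1,85],[0.65,-1,0.1,0,0,-1,85],[0.5,-1,0.1,0,0,-1,85],[0.35,-1,0.1,0,0,-1,85],[0.2,-1,0.1,0,0,-1,85],[0,-1,0.1,0,0,-1,85]]]"
python3 -c "
from h import *
togo((450,20,190),184)"
```

```text
time_s: 0.9
eef_pos: [153.4, -290.1, 211.0]
ee_rot: [-0.0, 0.708, 0.707, 0.0]
force: [0.1, -1.1, -0.7]
grip_width: 0.994
grip_force: 0.0
t 0.9 tcp [ 153.4 -290.1  211. ] F [ 0.1 -1.1 -0.7] shift [12.42 11.84  0.84] turn [  0.    -0.   -11.76] grip 84.9 0.0
```

```bash
python3 -m crank '[[[1,1,0.1,0,0,0,85],[1,1,0.1,0,0,0,85],[1,1,0.1,0,0,0,85],[1,1,0.1,0,0,0,85],[1,1,0.1,0,0,0,85],[1,1,0.1,0,0,0,85],[1,1,0.1,0,0,0,85],[1,1,0.1,0,0,0,85]]]' >/dev/null
python3 -m crank '[[[1,1,0,0,0,0,85],[1,1,0,0,0,0,85],[1,1,0,0,0,0,85],[1,0.8,0,0,0,0,85],[0.4,0,0,0,0,-1,85],[0,0,0,0,0,-1,85],[0,0,0,0,0,-1,85],[0,0,0,0,0,-1,85]]]' >/dev/null
python3 -m crank '[[[0,0,0,0,0,-1,85],[0,0,0,0,0,-1,85],[0,0,0,0,0,-1,85],[0,0,0,0,0,-1,85],[0,0,0,0,0,-1,85],[0,0,0,0,0,-1,85],[0,0,0,0,0,-1,85],[0,0,0,0,0,-0.76,85]]]' >/dev/null
python3 -m crank '[[[0,0,0,0,-1,0,85],[0,0,0,0,-1,0,85],[0,0,0,0,-1,0,85],[0,0,0,0,-1,0,85],[0,0,0,0,-1,0,85],[0,0,0,0,0,0,85],[0,0,0,0,0,0,85],[0,0,0,0,0,0,85]]]'
python3 - <<'E'
from h import *
togo((450,20,190),184,-40)
s=sense(); im=capture("wrist"); cv2.imwrite("pics/w1.png",im); np.save("w1T.npy",tool_T(s))
print(camera_model("wrist")["fx"], W("wrist",s)[1].round(2).tolist())
E
```

```text
time_s: 4.1
eef_pos: [453.2, 18.0, 191.8]
ee_rot: [0.321, -0.032, 0.946, 0.014]
force: [0.2, 0.0, -0.2]
grip_width: 0.999
grip_force: 0.0
t 4.1 tcp [453.2  18.  191.8] F [ 0.2  0.  -0.2] shift [ 0.14  0.09 -0.02] turn [ 0.04 -0.31 -0.03] grip 85.3 0.0
378.9377757832506 [[-0.07, -0.57, -0.82, 305.35], [1.0, -0.03, -0.06, 7.07], [0.01, -0.82, 0.57, 257.72], [0.0, 0.0, 0.0, 1.0]]
```

View pics/w1.png

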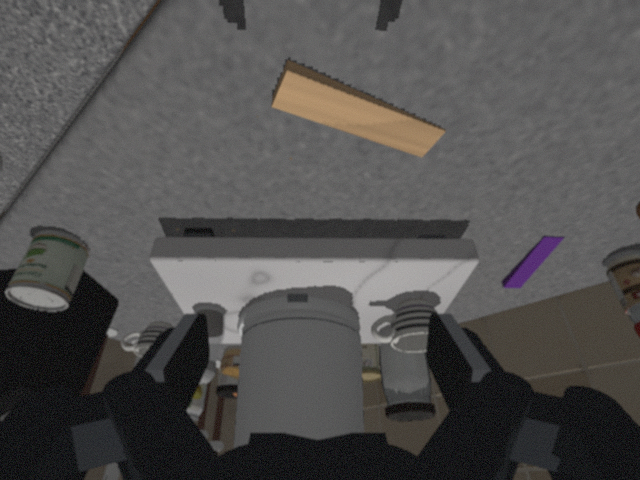

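The picture is inverted, with world right at image left. The right foot at (200,231) shows as a tall black block and the left foot at (432,236) as a thinner strip. I'll enlarge and brighten both.

```bash
python3 - <<'E'
import cv2,numpy as np
im=cv2.imread("pics/w1.png"); f=lambda x:cv2.resize(cv2.convertScaleAbs(im[208:262,x:x+80][::-1,::-1],alpha=2.2),None,fx=7,fy=5,interpolation=0)
cv2.imwrite("pics/w1c.png",np.vstack([f(160),np.full((8,560,3),255,np.uint8),f(395)]))
E
```

```text
(no output)
```

View pics/w1c.png

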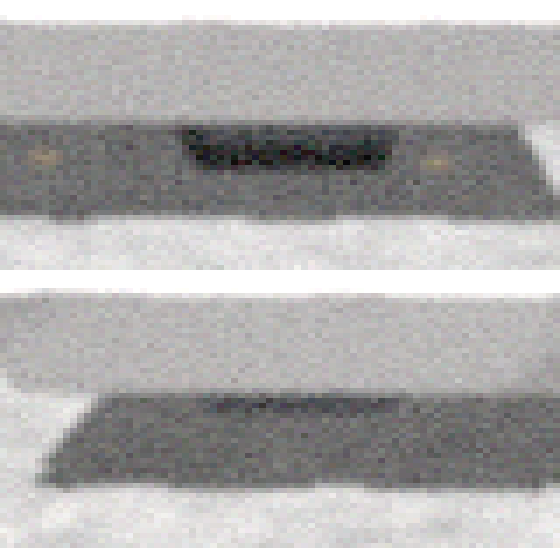

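The crop (right foot on top, left foot below) settles it. The right foot is a deep black block reaching down, so it still has its pad. The left foot, at image x 418–445, is only a short strip ending well above the worktop, so it is bare and is the target. Next I'll measure the slab and shim.

```bash
cat > m.py <<'E'
from h import *
im=cv2.imread("pics/w1.png"); g=cv2.GaussianBlur(cv2.cvtColor(im,cv2.COLOR_BGR2GRAY),(3,3),0).astype(float)
T=np.load("w1T.npy"); s={"eef_pos":T[:3,3],"ee_rot":R.from_matrix(T[:3,:3]).as_quat()[[3,0,1,2]]}
def edge(r0,r1,cols):
    P=[]
    for c in cols:
        d=np.diff(g[r0:r1,c]); k=d.argmax(); 
        w=np.clip(d[max(0,k-1):k+2],0,None); P.append((c,r0+.5+(w*np.arange(max(0,k-1),max(0,k-1)+len(w))).sum()/w.sum()))
    P=np.array(P); a=np.polyfit(P[:,0],P[:,1],1); e=P[:,1]-np.polyval(a,P[:,0]); P=P[abs(e)<1.0]; return np.polyfit(P[:,0],P[:,1],1),len(P),np.std(P[:,1]-np.polyval(np.polyfit(P[:,0],P[:,1],1),P[:,0]))
top=edge(250,268,range(165,465)); bot=edge(228,248,[*range(165,182),*range(218,412),*range(450,465)])
print(top,bot)
for c in (153.5,477.5): print("top corner",plane("wrist",[[c,np.polyval(top[0],c)]],49.5,s).round(1))
for nm,e,zs in(("top",top,(48,49.5,51)),("bot",bot,(18,19.5,21))):
    for z in zs:
        P=plane("wrist",[[c,np.polyval(e[0],c)] for c in (198.4,431.4)],z,s); d=P[1]-P[0]; print(nm,z,P[:,:2].round(1).tolist(),"yaw",np.degrees(np.arctan2(-d[0],d[1])).round(2))
hsv=cv2.cvtColor(im,cv2.COLOR_BGR2HSV); print("row ends", [ (r,np.where(g[r,100:520]>110)[0][[0,-1]]+100) for r in (261,265,270)])
for n,i,ss in (("wrist",im,s),("top",cv2.imread("pics/top0.png"),None)):
    m=cv2.inRange(cv2.cvtColor(i,cv2.COLOR_BGR2HSV),(8,70,60) if n=="wrist" else (10,70,130),(28,255,255))
    if n=="wrist": m=cv2.inRange(cv2.cvtColor(i,cv2.COLOR_BGR2HSV),(8,90,110),(28,255,255))
    cs=[c for c in cv2.findContours(m,0,2)[0] if cv2.contourArea(c)>600 and (n=="wrist" or (300<c[:,0,0].mean()<380 and 255<c[:,0,1].mean()<300))and(n=="top" or c[:,0,1].mean()<170)]
    for c in cs:
        q=cv2.approxPolyDP(c,4,True).reshape(-1,2); print(n,cv2.contourArea(c),q.tolist()); print(np.hstack([plane(n,q,3,ss)[:,:2],plane(n,q,14,ss)[:,:2]]).round(1).tolist())
E
python3 m.py
```

```text
(array([5.44618825e-03, 2.56455200e+02]), 300, np.float64(0.39417468839811093)) (array([5.87818840e-03, 2.35680266e+02]), 218, np.float64(0.2661529550165026))
top corner [[ 633.9 -133.2   49.5]]
top corner [[617.5 193.2  49.5]]
top 48 [[634.0, -89.4], [622.1, 147.2]] yaw 2.88
top 49.5 [[631.7, -88.7], [619.9, 146.1]] yaw 2.88
top 51 [[629.3, -88.0], [617.6, 145.1]] yaw 2.88
bot 18 [[640.0, -95.6], [627.2, 154.2]] yaw 2.94
bot 19.5 [[638.0, -95.0], [625.2, 153.3]] yaw 2.94
bot 21 [[635.9, -94.3], [623.2, 152.4]] yaw 2.94
row ends [(261, array([150, 478])), (265, array([152, 477])), (270, array([155, 473]))]
wrist 5699.0 [[272, 104], [419, 155], [444, 131], [288, 70]]
[[483.2, -13.9, 475.5, -13.0], [525.9, 113.3, 516.4, 108.7], [499.3, 126.4, 490.9, 121.2], [455.0, -1.8, 448.5, -1.5]]
top 779.5 [[316, 261], [313, 272], [369, 291], [372, 279]]
[[525.6, 117.1, 524.1, 116.8], [499.8, 124.5, 498.6, 124.1], [453.4, -4.5, 452.7, -3.6], [481.1, -12.4, 480.0, -11.5]]
```

The left foot's centre line is at y ≈ 158–159, the slab yaw is about 3°, and the front edge there is at x ≈ 623. The two feet come out 257 mm apart (260 given) and the shim 136 mm long (140 given). The shim axis is at 69.3°, with the heel near (464,-7). I'll move above a point 30 mm from the heel.

```bash
python3 -m crank '[[[0,0,0,0,1,0,85],[0,0,0,0,1,0,85],[0,0,0,0,1,0,85],[0,0,0,0,1,0,85],[0,0,0,0,1,0,85],[0,0,0,0,0,0,85],[0,0,0,0,0,-1,85],[0,0,0.5,0,0,-1,85]]]' >/dev/null
python3 -m crank '[[[0,0,0.7,0,0,-1,85],[0,0,0.7,0,0,-1,85],[0,0,0.7,0,0,-1,85],[0,0,0.7,0,0,-1,85],[0,0,0.7,0,0,-1,85],[0,0,0.7,0,0,-1,85],[0,0,0,0,0,0,85],[0,0,0,0,0,0,85]]]' >/dev/null
python3 - <<'E'
from h import *
togo((474.5,19,60),249.3)
s=sense(); im=capture("wrist"); cv2.imwrite("pics/w2.png",im)
m=cv2.inRange(cv2.cvtColor(im,cv2.COLOR_BGR2HSV),(8,90,90),(28,255,255))
for c in cv2.findContours(m,0,2)[0]:
    if cv2.contourArea(c)<500: continue
    q=cv2.approxPolyDP(c,5,True).reshape(-1,2); print(cv2.contourArea(c),q.tolist()); print(np.hstack([plane("wrist",q,3,s)[:,:2],plane("wrist",q,14,s)[:,:2]]).round(1).tolist())
E
```

```text
t 5.75 tcp [453.7  38.8  73.1] F [0.3 1.1 0.1] shift [ 0.39 -1.08  0.53] turn [ 0.06 -0.18 -0.3 ] grip 85.1 0.0
4413.0 [[531, 211], [465, 324], [489, 351], [560, 224]]
[[327.4, 57.9, 332.4, 53.5], [383.6, 112.3, 385.7, 105.0], [375.0, 136.9, 377.6, 128.3], [313.8, 72.1, 319.5, 66.9]]
10378.5 [[241, 201], [260, 404], [305, 403], [295, 199]]
[[478.2, -13.0, 475.5, -13.9], [527.2, 114.7, 522.0, 107.3], [499.3, 126.0, 495.6, 118.0], [449.5, -2.0, 448.3, -3.4]]
3141.5 [[516, 141], [639, 196], [639, 145]]
[[325.3, 16.5, 330.5, 14.2], [268.5, 73.8, 276.6, 68.5], [263.6, 45.3, 271.9, 41.4]]
637.5 [[385, 44], [366, 74], [401, 89]]
[[374.8, -56.6, 377.4, -55.2], [388.8, -47.2, 390.7, -46.3], [374.4, -33.2, 377.0, -33.0]]
904.0 [[390, 31], [460, 0], [403, 0]]
[[370.4, -61.2, 373.2, -59.6], [333.6, -60.5, 338.3, -58.9], [359.7, -71.6, 363.1, -69.4]]
```

View pics/w2.png

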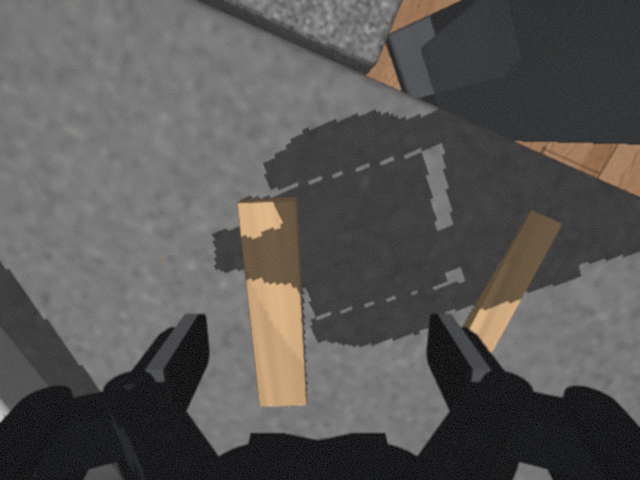

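The wrist view shows the shim upright from (268,200), its heel, to (282,404), its nose, with the decoy clear at right. The refined axis is 68.3° and the grasp point is (472,17).

```bash
python3 -m crank '[[[0.25,-0.54,0,0,0,0,60],[0.24,-0.54,0,0,-0.18,-0.17,60],[0,0,0.5,0,0,0,60],[0,0,0,0,0,0,60],[0,0,0,0,0,0,60],[0,0,0,0,0,0,60],[0,0,0,0,0,0,60],[0,0,0,0,0,0,60]]]' 30 >/dev/null
python3 -c "
from h import *
togo((472.1,16.9,2),248.3)"
```

```text
t 6.6 tcp [476.1  33.1  59.9] F [-0.6 -0.  -0.3] shift [ 0.59 -0.11  2.34] turn [ 0.01 -0.2  -0.16] grip 59.9 0.0
```

```bash
python3 -m crank '[[[0.3,-0.06,0.5,0,-0.2,-0.16,60],[0.3,-0.05,0.5,0,0,0,60],[0,0,0.5,0,0,0,60],[0,0,0.4,0,0,0,60],[0,0,0,0,0,0,60],[0,0,0,0,0,0,60],[0,0,0,0,0,0,60],[0,0,0,0,0,0,60]]]' >/dev/null
python3 -c "
from h import *
togo((472.1,16.9,2),248.3)"
```

```text
t 7.4 tcp [474.6  31.6  12.2] F [-0.6 -0.1 -0.2] shift [ 0.57 -0.13  0.42] turn [-0.05 -0.2  -0.14] grip 59.8 0.0
```

```bash
python3 -c "
from h import *
print(sense()['joints'].round(3), tool_T(sense())[:3,:3].round(3))"
```

```text
[-0.165  0.518  1.864 -0.041  0.76  -2.878] [[-0.388 -0.922 -0.004]
 [-0.921  0.388 -0.028]
 [ 0.027 -0.007 -1.   ]]
```

J6 sits at its limit (-2.878), so I'll grasp with about 3.5° less yaw and a little nearer the nose. The closing fingers will align the shim.

```bash
python3 -m crank '[[[0,0,0,0,0,0.35,60],[0.2,-0.1,0,0,-0.2,0,60],[0.2,0,0,0,0,0,60],[0,0,0,0,0,0,60],[0,0,0,0,0,0,60],[0,0,0,0,0,0,60],[0,0,0,0,0,0,60],[0,0,0,0,0,0,60]]]' >/dev/null
python3 -c "
from h import *
togo((474,22,2),244.5); print(sense()['joints'][5])"
```

```text
t 8.2 tcp [472.6  23.8  11.9] F [-0.4 -0.1  0.2] shift [ 0.04 -0.08  0.4 ] turn [-0.06 -0.03 -0.04] grip 59.8 0.0
-2.879833339241922
```

```bash
python3 -m crank '[[[0,-0.05,0.2,0,0,0.1,60],[0,0,0.2,0,0,0,60],[0,0,0,0,0,0,60],[0,0,0,0,0,0,60],[0,0,0,0,0,0,20],[0,0,0,0,0,0,20],[0,0,0,0,0,0,20],[0,0,0,0,0,0,20]]]' 30
python3 -m crank '[[[0,0,0,0,0,0,20],[0,0,0,0,0,0,20],[0,0,0,0,0,0,20],[0,0,0,0,0,0,20],[0,0,-0.2,0,0,0,20],[0,0,-0.4,0,0,0,20],[0,0,-0.4,0,0,0,20],[0,0,-0.2,0,0,0,20]]]' 30 >/dev/null
python3 - <<'E'
from h import *
togo((474,22,32),184)
cv2.imwrite("pics/w3.png",capture("wrist"))
E
```

```text
time_s: 9.0
eef_pos: [474.1, 23.0, 2.3]
ee_rot: [0.001, -0.525, 0.851, -0.005]
force: [-0.4, 0.4, 5.7]
grip_width: 0.364
grip_force: 30.3
t 9.8 tcp [474.1  23.2  33.2] F [ 0.4  0.6 -1. ] shift [ 0.05 -0.02  0.05] turn [-0.08  0.02  7.42] grip 31.3 30.2
```

View pics/w3.png

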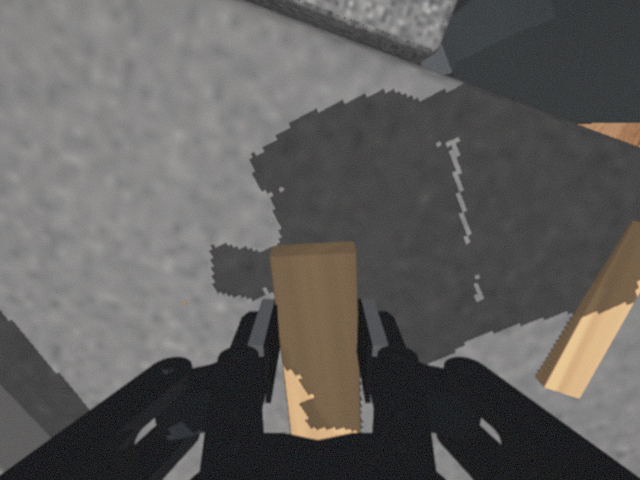

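The shim is held square between the pads, with its heel at (313,245). Now I'll turn it to the slab's direction and move in front of the left foot.

```bash
python3 -m crank '[[[0,0,0,0,0,1,20],[0,0,0,0,0,1,20],[0,0,0,0,0,1,20],[0,0,0,0,0,1,20],[0,0,0,0,0,1,20],[0,0,0,0,0,1,20],[0,0,0,0,0,1,20],[0,0,0,0,0,0.54,20]]]' >/dev/null
python3 -m crank '[[[0,0.8,0,0,0,0,20],[0,0.8,0,0,0,0,20],[-0.2,0.8,0,0,0,0,20],[-0.2,0.8,0,0,0,0,20],[-0.2,0.8,0,0,0,0,20],[-0.2,0.8,0,0,0,0,20],[0,0,0,0,0,0,20],[0,0,0,0,0,0,20]]]' >/dev/null
python3 - <<'E'
from h import *
togo((490,150,32),183)
s=sense(); im=capture("wrist"); cv2.imwrite("pics/w4.png",im); cv2.imwrite("pics/t4.png",capture("top"));np.save("w4T.npy",tool_T(s))
E
```

```text
t 11.45 tcp [487.  144.1  31. ] F [-0.2 -1.  -1.1] shift [-0.13  0.23 -0.04] turn [-0.05  0.04  0.01] grip 31.5 30.2
```

View pics/w4.png

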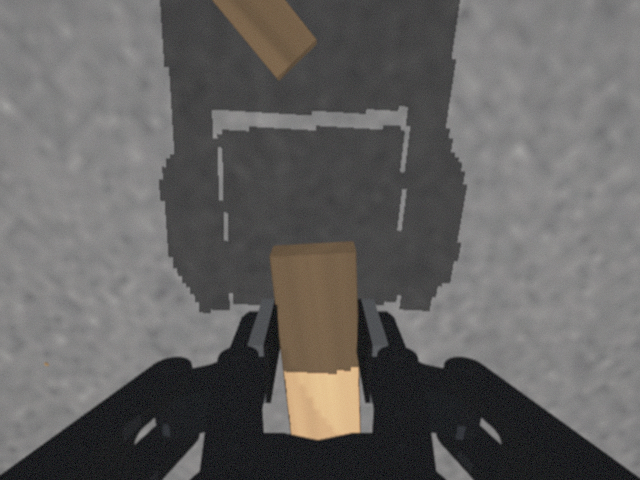

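The wrist view shows the shim straight in the fingers, but the hand hides the slab. I'll refine the slab pose and shim line from one top picture.

```bash
python3 - <<'E'
from h import *
im=cv2.imread("pics/t4.png"); g=cv2.GaussianBlur(cv2.cvtColor(im,cv2.COLOR_BGR2GRAY),(3,3),0).astype(float)
def fit(pts,iters=4):
    P=np.array(pts,float)
    for _ in range(iters):
        vx,vy,x,y=cv2.fitLine(P.astype(np.float32),cv2.DIST_HUBER,0,.01,.01).ravel(); e=(P[:,0]-x)*vy-(P[:,1]-y)*vx; P=P[abs(e)<max(.6,1.5*e.std())]
    return np.array([[x-40*vx,y-40*vy],[x+40*vx,y+40*vy]]),len(P),e.std()
def sub(a,i0): # strongest drop/rise location
    d=np.abs(np.diff(a)); k=d.argmax(); lo=max(0,k-1); w=d[lo:k+2]; return i0+.5+(w*np.arange(lo,lo+len(w))).sum()/w.sum()
fr=[(c,sub(g[(r0:=int(219-(c-282)*13/145)-10):r0+16,c],r0)) for c in range(292,420)]
lf=[(sub(g[r,270:290],270),r) for r in range(150,212)]
rt=[(sub(g[r,413:436],413),r) for r in range(135,200)]
L={}
for n,p in (("front",fr),("left",lf),("right",rt)):
    l,k,e=fit(p); P=plane("top",l,49.5); d=P[1]-P[0]; L[n]=(P[0][:2],d[:2]); print(n,l.round(1).tolist(),k,round(float(e),2),P[:,:2].round(1).tolist(),"az",np.degrees(np.arctan2(d[1],d[0])).round(2))
def X(a,b): (p,d),(q,e)=L[a],L[b]; t=np.linalg.solve(np.c_[d,-e],q-p); return p+d*t[0]
A,B=X("front","left"),X("front","right"); print("corners",A.round(1),B.round(1),"width",np.linalg.norm(A-B).round(1))
u=(A-B)/np.linalg.norm(A-B); f=np.array([u[1],-u[0]]); m=(A+B)/2; foot=m+130*u+27*f
print("yaw",np.degrees(np.arctan2(f[1],f[0])).round(2),"foot_left",foot.round(1))
hs=cv2.inRange(cv2.cvtColor(im,cv2.COLOR_BGR2HSV),(10,70,130),(28,255,255)); hs[:215]=0; hs[330:]=0
for c in cv2.findContours(hs,0,2)[0]:
    if cv2.contourArea(c)>60: 
        b=cv2.boxPoints(cv2.minAreaRect(c)); print("wood",b.round(1).tolist(),plane("top",b,34)[:,:2].round(1).tolist())
cv2.imwrite("pics/t4c.png",cv2.resize(im[180:340,220:440],None,fx=3.6,fy=3.6,interpolation=2))
E
```

```text
front [[315.0, 214.60000610351562], [394.79998779296875, 209.0]] 125 0.19 [[626.4, 116.4], [635.6, -65.9]] az -87.1
left [[276.79998779296875, 227.10000610351562], [285.0, 147.5]] 31 0.87 [[599.2, 204.1], [790.0, 184.8]] az -5.75
right [[420.20001220703125, 141.6999969482422], [428.79998779296875, 221.3000030517578]] 43 0.23 [[795.5, -131.8], [605.3, -141.1]] az -177.19
corners [622.1 201.8] [ 639.4 -139.5] width 341.7
yaw 2.9 foot_left [651.1 162.3]
wood [[379.5, 328.5], [397.0, 311.0], [405.5, 319.5], [388.0, 337.0]] [[368.5, -22.3], [406.1, -62.6], [387.3, -80.4], [350.0, -40.2]]
wood [[293.0, 230.0], [306.0, 230.0], [306.0, 237.0], [293.0, 237.0]] [[594.7, 168.3], [594.1, 138.2], [577.6, 138.4], [578.2, 168.4]]
wood [[177.0, 225.0], [194.0, 225.0], [194.0, 240.0], [177.0, 240.0]] [[612.1, 438.4], [611.3, 398.8], [575.8, 397.6], [576.6, 437.0]]
```

View pics/t4c.png

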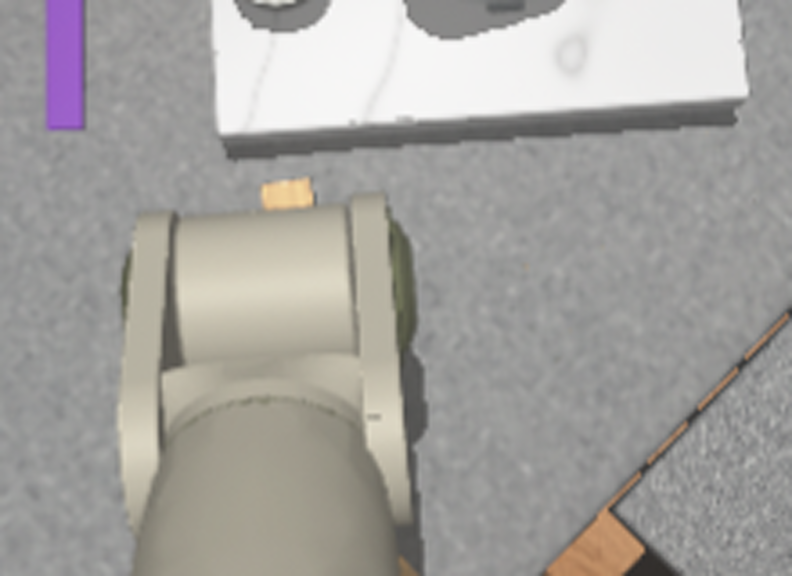

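The top crop shows the nose tip at crop (288,193), just short of the slab's front edge; the left-edge fit is poor, the right-edge and front fits are good. I'll check the shim's yaw and offset in the fingers using the wrist view.

```bash
python3 - <<'E'
from h import *
im=cv2.imread("pics/w4.png"); T=np.load("w4T.npy"); s={"eef_pos":T[:3,3],"ee_rot":R.from_matrix(T[:3,:3]).as_quat()[[3,0,1,2]]}
h=cv2.cvtColor(im,cv2.COLOR_BGR2HSV); m=cv2.inRange(h,(8,70,40),(28,255,255))
print(camera_model("wrist")["cx"], T[:3,:3].round(3).tolist())
for r in (260,275,290,340,380,400,420):
    c=np.where(m[r,240:400])[0]+240; a,b=c[0]-.5,c[-1]+.5
    z=42.5
    for _ in range(5):
        P=plane("wrist",[[a,r],[b,r]],z,s); t=(P-T[:3,3])@T[:3,:3]; z=28.5+14-11/140*(38-t[:,0].mean())
    print(r,a,b,"tool x",t[:,0].round(1),"y",t[:,1].round(1),"mid",t[:,1].mean().round(2),"wid",np.ptp(t[:,1]).round(1))
E
```

```text
317.51477212115526 [[-0.999, -0.054, 0.006], [-0.054, 0.999, -0.007], [-0.005, -0.007, -1.0]]
260 269.5 355.5 tool x [29.9 30. ] y [-17.9  13.8] mid -2.08 wid 31.7
275 271.5 356.5 tool x [23.8 23.9] y [-17.5  14.4] mid -1.55 wid 31.9
290 272.5 356.5 tool x [17.4 17.5] y [-17.4  14.6] mid -1.39 wid 32.0
340 278.5 357.5 tool x [-5.5 -5.3] y [-16.   15.9] mid -0.05 wid 31.9
380 284.5 358.5 tool x [-25.9 -25.7] y [-14.3  17.1] mid 1.44 wid 31.4
400 286.5 359.5 tool x [-36.8 -36.7] y [-13.8  18. ] mid 2.13 wid 31.8
420 288.5 359.5 tool x [-48.4 -48.2] y [-13.2  18.5] mid 2.64 wid 31.7
```

The wrist view puts the shim about 3.4° askew to the tool, and the top view's nose offset suggests about 2°. I'll take out 2.7°, lower it in front of the foot and check the line with the side and top cameras.

```bash
python3 -m crank '[[[-0.1,0.31,0,0,0,0.34,20],[0,0,0.3,0,0,0,20],[0,0,0.3,0,0,0,20],[0,0,0.3,0,0,0,20],[0,0,0.2,0,0,0,20],[0,0,0,0,0,0,20],[0,0,0,0,0,0,20],[0,0,0,0,0,0,20]]]' >/dev/null
python3 - <<'E'
from h import *
togo((490,151.8,2.3),180.3)
a=capture("side"); b=capture("top"); cv2.imwrite("pics/s5.png",a); cv2.imwrite("pics/t5.png",b)
q=proj("side",[[590,155,3]])[0].astype(int); print(q, proj("top",[[590,155,3]])[0])
x,y=q-[45,35]; A=cv2.resize(a[y:y+75,x:x+100],(800,600),interpolation=2)[:,:]
B=cv2.resize(b[205:245,270:330],(450,300),interpolation=2)
A=cv2.resize(A,(400,300)); cv2.imwrite("pics/c5.png",np.hstack([A,B[:,:400]])); print("crop origin",x,y)
E
```

```text
t 12.35 tcp [489.5 151.8   3.8] F [ 0.5  0.5 -0.2] shift [-0.02 -0.    0.06] turn [-0.05  0.04  0.01] grip 31.2 30.1
[310 265] [299.69818638 234.40028601]
crop origin 265 230
```

View pics/c5.png

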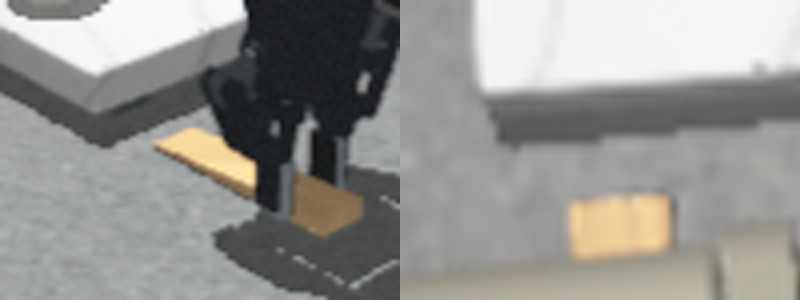

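The side crop shows the whole shim lying in front of the slab, with its nose's left corner at (153,148) and its heel's left corner at (325,237). The top crop shows the nose at (620,225) below the slab front edge. Next I'll measure its lower-left edge.

```bash
python3 - <<'E'
from h import *
im=cv2.imread("pics/s5.png"); m=cv2.inRange(cv2.cvtColor(im,cv2.COLOR_BGR2HSV),(8,70,40),(28,255,255)); 
sub=m[255:295,298:360]
lo=[(298+c,255+np.where(sub[:,c])[0].max()+.5) for c in range(sub.shape[1]) if sub[:,c].any()]
lo=np.array(lo); print(lo[[0,-1]]); sel=lo[(lo[:,0]>304)&(lo[:,0]<344)&~((lo[:,0]>327)&(lo[:,0]<340))]
l=cv2.fitLine(sel.astype(np.float32),cv2.DIST_HUBER,0,.01,.01).ravel(); print("resid",np.std((sel[:,0]-l[2])*l[1]-(sel[:,1]-l[3])*l[0]),len(sel))
ln=lambda u:[u,l[3]+(u-l[2])*l[1]/l[0]]
P=plane("side",[ln(303.5),ln(346)],1.5); print(P.round(1)); d=P[0]-P[1]; print("az",np.degrees(np.arctan2(d[1],d[0])), "len",np.linalg.norm(d))
print("slab side corner bottom-left-front", plane("side",[[265+97/4,230+110/4]],19.5), "top", plane("side",[[265+100/4,230+76/4]],49.5))
t=cv2.imread("pics/t5.png"); m=cv2.inRange(cv2.cvtColor(t,cv2.COLOR_BGR2HSV),(10,70,130),(28,255,255)); m[:,:280]=0;m[:,320:]=0;m[:222]=0;m[260:]=0
r,c=np.where(m)
for q in range(r.min(),r.max()+1):
    k=np.where(m[q])[0]; print(q,k.min(),k.max(),plane("top",[[k.min()-.5,q],[k.max()+.5,q]],4)[:,:2].round(1).tolist())
E
```

```text
[[304.  266.5]
 [355.  283.5]]
resid 0.26304935102461435 27
[[598.5 171.1   1.5]
 [456.9 163.4   1.5]]
az 3.129106008153413 len 141.80495261585793
slab side corner bottom-left-front [[629.87752239 189.99404882  19.5       ]] top [[617.27032893 196.72293907  49.5       ]]
231 302 305 [[597.9, 150.6], [597.7, 141.1]]
232 293 305 [[596.0, 172.0], [595.3, 141.1]]
233 293 305 [[593.5, 172.0], [592.9, 141.1]]
234 293 305 [[591.1, 172.0], [590.5, 141.1]]
235 293 305 [[588.7, 172.1], [588.1, 141.2]]
236 293 305 [[586.3, 172.1], [585.7, 141.2]]
237 293 305 [[583.9, 172.1], [583.3, 141.2]]
238 293 304 [[581.5, 172.1], [580.9, 143.6]]
239 294 295 [[579.0, 169.7], [578.9, 165.0]]
```

The shim azimuth is 3.1° against the slab's 2.9°, and its length measures 141.8 mm, so both fit. It is centred to about 1 mm. I'll lower it to the worktop and slide it in.

```bash
python3 -m crank '[[[0,0.02,0.05,0,0,0,20],[-0.4,0.02,0,0,0,0,20],[-0.4,0.02,0,0,0,0,20],[-0.4,0.02,0,0,0,0,20],[-0.4,0.02,0,0,0,0,20],[-0.4,0.02,0,0,0,0,20],[-0.2,0.01,0,0,0,0,20],[0,0,0,0,0,0,20]]]' 25
python3 -m crank '[[[-0.06,0.003,0,0,0,0,20],[-0.06,0.003,0,0,0,0,20],[-0.06,0.003,0,0,0,0,20],[-0.06,0.003,0,0,0,0,20],[-0.06,0.003,0,0,0,0,20],[-0.06,0.003,0,0,0,0,20],[0,0,0,0,0,0,20],[0,0,0,0,0,0,20]]]' 25
python3 -c "
from h import *
togo((563,155.6,2.3),180.3)"
```

```text
time_s: 13.25
eef_pos: [545.0, 155.4, 2.5]
ee_rot: [0.003, -0.003, 1.0, -0.004]
force: [-0.2, -0.5, 0.1]
grip_width: 0.362
grip_force: 30.0
time_s: 14.05
eef_pos: [553.4, 155.9, 2.7]
ee_rot: [0.003, -0.003, 1.0, -0.004]
force: [0.2, 0.1, 0.5]
grip_width: 0.363
grip_force: 30.0
t 14.05 tcp [553.4 155.9   2.7] F [0.2 0.1 0.5] shift [-0.38 -0.02  0.02] turn [-0.05  0.04  0.01] grip 31.0 30.0
```

```bash
python3 -m crank '[[[0,0,0.02,0,0,0,20],[-0.05,0.0025,0,0,0,0,20],[-0.05,0.0025,0,0,0,0,20],[-0.05,0.0025,0,0,0,0,20],[-0.05,0.0025,0,0,0,0,20],[0,0,0,0,0,0,20],[0,0,0,0,0,0,20],[0,0,0,0,0,0,20]]]' 25 | sed -n '2p;4p'
for i in 1; do python3 -m crank '[[[-0.04,0.002,0,0,0,0,20],[-0.04,0.002,0,0,0,0,20],[-0.04,0.002,0,0,0,0,20],[-0.04,0.002,0,0,0,0,20],[0,0,0,0,0,0,20],[0,0,0,0,0,0,20],[0,0,0,0,0,0,20],[0,0,0,0,0,0,20]]]' 25| sed -n '2p;4p'; done
```

```text
eef_pos: [558.7, 156.2, 2.3]
force: [0.6, -0.4, 1.2]
eef_pos: [562.6, 156.4, 2.3]
force: [0.2, 0.2, 4.2]
```

```bash
python3 -m crank '[[[-0.04,0.002,0,0,0,0,20],[-0.04,0.002,0,0,0,0,20],[-0.04,0.002,0,0,0,0,20],[0,0,0,0,0,0,20],[0,0,0,0,0,0,20],[0,0,0,0,0,0,20],[0,0,0,0,0,0,20],[0,0,0,0,0,0,20]]]' 25 | sed -n '2p;4p'
python3 -m crank '[[[-0.04,0.002,0,0,0,0,20],[-0.04,0.002,0,0,0,0,20],[-0.04,0.002,0,0,0,0,20],[0,0,0,0,0,0,20],[0,0,0,0,0,0,20],[0,0,0,0,0,0,20],[0,0,0,0,0,0,20],[0,0,0,0,0,0,20]]]' 25| sed -n '2p;4p'
```

```text
eef_pos: [565.5, 156.6, 2.3]
force: [-0.6, 0.1, 2.7]
eef_pos: [568.5, 156.8, 2.3]
force: [0.3, 1.3, 3.1]
```

```bash
python3 -m crank '[[[-0.04,0.002,0,0,0,0,20],[-0.04,0.002,0,0,0,0,20],[-0.04,0.002,0,0,0,0,20],[0,0,0,0,0,0,20],[0,0,0,0,0,0,20],[0,0,0,0,0,0,20],[0,0,0,0,0,0,20],[0,0,0,0,0,0,20]]]' 25 | sed -n '2p;4p'
python3 -m crank '[[[-0.04,0.002,0,0,0,0,20],[-0.04,0.002,0,0,0,0,20],[0,0,0,0,0,0,20],[0,0,0,0,0,0,20],[0,0,0,0,0,0,20],[0,0,0,0,0,0,20],[0,0,0,0,0,0,20],[0,0,0,0,0,0,20]]]' 25| sed -n '2p;4p'
```

```text
eef_pos: [571.5, 156.9, 2.3]
force: [-0.6, 0.2, 1.8]
eef_pos: [573.5, 157.1, 2.3]
force: [-0.5, -0.2, 2.4]
```

```bash
python3 -m crank '[[[-0.04,0.002,0,0,0,0,20],[-0.04,0.002,0,0,0,0,20],[0,0,0,0,0,0,20],[0,0,0,0,0,0,20],[0,0,0,0,0,0,20],[0,0,0,0,0,0,20],[0,0,0,0,0,0,20],[0,0,0,0,0,0,20]]]' 25 | sed -n '2p;4p'
python3 -m crank '[[[-0.04,0.002,0,0,0,0,20],[-0.04,0.002,0,0,0,0,20],[0,0,0,0,0,0,20],[0,0,0,0,0,0,20],[0,0,0,0,0,0,20],[0,0,0,0,0,0,20],[0,0,0,0,0,0,20],[0,0,0,0,0,0,20]]]' 25| sed -n '2p;4p'
```

```text
eef_pos: [575.5, 157.1, 2.3]
force: [-0.1, -0.4, 1.7]
eef_pos: [577.4, 157.3, 2.3]
force: [0.7, 0.9, 1.5]
```

```bash
python3 -m crank '[[[-0.04,0.002,0,0,0,0,20],[-0.04,0.002,0,0,0,0,20],[0,0,0,0,0,0,20],[0,0,0,0,0,0,20],[0,0,0,0,0,0,20],[0,0,0,0,0,0,20],[0,0,0,0,0,0,20],[0,0,0,0,0,0,20]]]' 25 | sed -n '2p;4p'
python3 -m crank '[[[-0.04,0.002,0,0,0,0,20],[-0.04,0.002,0,0,0,0,20],[0,0,0,0,0,0,20],[0,0,0,0,0,0,20],[0,0,0,0,0,0,20],[0,0,0,0,0,0,20],[0,0,0,0,0,0,20],[0,0,0,0,0,0,20]]]' 25| sed -n '2p;4p'
python3 - <<'E'
from h import *
im=capture("wrist"); h=cv2.cvtColor(im,cv2.COLOR_BGR2HSV); m=cv2.inRange(h,(8,70,40),(28,255,255))
print([(r,(np.where(m[r,240:400])[0]+240)[[0,-1]].tolist()) for r in (260,290,340,380)], np.where(m[:,310])[0][np.where(m[:,310])[0]>200][0])
E
```

```text
eef_pos: [579.4, 157.4, 2.3]
force: [-1.2, -0.2, 1.4]
eef_pos: [581.3, 157.5, 2.3]
force: [-5.7, -0.4, 2.1]
[(260, [271, 357]), (290, [274, 357]), (340, [279, 357]), (380, [284, 357])] 243
```

Contact has begun at -5.7 N and the shim has not slipped in the grip. I'll ease it in a little more until snug.

```bash
python3 -m crank '[[[-0.02,0.001,0,0,0,0,20],[0,0,0,0,0,0,20],[0,0,0,0,0,0,20],[0,0,0,0,0,0,20],[0,0,0,0,0,0,20],[0,0,0,0,0,0,20],[0,0,0,0,0,0,20],[0,0,0,0,0,0,20]]]' 25 | sed -n '2p;4p'
```

```text
eef_pos: [581.7, 157.5, 2.3]
force: [-6.3, -0.4, 2.7]
```

```bash
python3 -m crank '[[[-0.03,0.0015,0,0,0,0,20],[0,0,0,0,0,0,20],[0,0,0,0,0,0,20],[0,0,0,0,0,0,20],[0,0,0,0,0,0,20],[0,0,0,0,0,0,20],[0,0,0,0,0,0,20],[0,0,0,0,0,0,20]]]' 25 | sed -n '2p;4p'
```

```text
eef_pos: [582.2, 157.6, 2.2]
force: [-7.6, 1.3, 3.7]
```

```bash
python3 -m crank '[[[-0.04,0.002,0,0,0,0,20],[-0.02,0.001,0,0,0,0,20],[0,0,0,0,0,0,20],[0,0,0,0,0,0,20],[0,0,0,0,0,0,20],[0,0,0,0,0,0,20],[0,0,0,0,0,0,20],[0,0,0,0,0,0,20]]]' 25 | sed -n '2p;4p'
python3 - <<'E'
from h import *
im=capture("wrist"); h=cv2.cvtColor(im,cv2.COLOR_BGR2HSV); m=cv2.inRange(h,(8,70,40),(28,255,255))
print([(r,(np.where(m[r,240:400])[0]+240)[[0,-1]].tolist()) for r in (260,290,340,380)], np.where(m[:,310])[0][np.where(m[:,310])[0]>200][0])
E
```

```text
eef_pos: [583.0, 157.7, 2.2]
force: [-10.1, -1.0, 6.7]
[(260, [271, 356]), (290, [274, 356]), (340, [279, 357]), (380, [284, 357])] 243
```

```bash
python3 -m crank '[[[-0.04,0.002,0,0,0,0,20],[-0.03,0.0015,0,0,0,0,20],[0,0,0,0,0,0,20],[0,0,0,0,0,0,20],[0,0,0,0,0,0,20],[0,0,0,0,0,0,20],[0,0,0,0,0,0,20],[0,0,0,0,0,0,20]]]' 25 | sed -n '2p;4p'
```

```text
eef_pos: [583.8, 157.8, 2.1]
force: [-15.3, -1.3, 9.9]
```

It is snug at about 15 N. Releasing now, then lifting clear.

```bash
python3 -m crank '[[[0,0,0,0,0,0,60],[0,0,0,0,0,0,60],[0,0,0,0,0,0,60],[0,0,0,0,0,0,60],[0,0,0,0,0,0,60],[0,0,0,0,0,0,60],[0,0,-0.1,0,0,0,60],[0,0,-0.3,0,0,0,60]]]' 25 | sed -n '2p;4,6p'
python3 -m crank '[[[0,0,-0.5,0,0,0,60],[0,0,-1,0,0,0,60],[0,0,-1,0,0,0,60],[1,0,-1,0,0,0,60],[1,0,-1,0,0,0,60],[1,0,-1,0,0,0,60],[1,0,-1,0,0,0,60],[1,0,-1,0,0,0,60]]]' 25 | sed -n '2p;4p'
python3 -m crank '[[[1,-1,0,0,0,0,60],[1,-1,0,0,0,0,60],[0,-1,0,0,0,0,60],[0,-1,0,0,0,0,60],[0,-1,0,0,0,0,60],[0,-1,0,0,0,0,60],[0,0,0,0,0,0,60],[0,0,0,0,0,0,60]]]' 25 | sed -n '1,2p;4p'
python3 - <<'E'
from h import *
a=capture("side"); b=capture("top"); cv2.imwrite("pics/s6.png",a); cv2.imwrite("pics/t6.png",b)
cv2.imwrite("pics/c6.png",np.hstack([cv2.resize(a[215:290,260:360],(400,300),interpolation=2),cv2.resize(b[190:265,250:350],(400,300),interpolation=2)]))
m=cv2.inRange(cv2.cvtColor(b,cv2.COLOR_BGR2HSV),(10,70,130),(28,255,255)); m[:,:270]=0;m[:,340:]=0;m[:200]=0;m[270:]=0
c=max(cv2.findContours(m,0,2)[0],key=cv2.contourArea); q=cv2.boxPoints(cv2.minAreaRect(c)); P=plane("top",q,11); print(q.round(1).tolist(),P.round(1).tolist())
m=cv2.inRange(cv2.cvtColor(a,cv2.COLOR_BGR2HSV),(8,70,40),(28,255,255))[225:290,270:360]
lo=np.array([(270+c,225+np.where(m[:,c])[0].max()+.5) for c in range(90) if m[:,c].any()]); print(lo[[0,-1]]); k=lo[:,1].argmax(); s=lo[3:k-1]
l=np.polyfit(s[:,0],s[:,1],1); e=plane("side",[[u,np.polyval(l,u)] for u in s[[0,-1],0]],0.5); d=e[0]-e[1]; print(e.round(1),"az",np.degrees(np.arctan2(d[1],d[0])))
E
```

```text
eef_pos: [585.5, 157.8, 12.2]
force: [-0.3, 0.4, 0.2]
grip_width: 0.703
grip_force: 0.0
eef_pos: [458.6, 158.4, 201.2]
force: [0.0, -0.7, 0.8]
time_s: 27.75
eef_pos: [410.7, 8.0, 200.7]
force: [0.0, -0.3, -0.3]
[[290.79998779296875, 220.1999969482422], [304.20001220703125, 219.1999969482422], [306.6000061035156, 249.39999389648438], [293.1000061035156, 250.5]] [[623.1, 175.4, 11.0], [624.9, 143.4, 11.0], [552.3, 138.6, 11.0], [550.5, 170.2, 11.0]]
[[289.  259.5]
 [325.  269.5]]
[[6.398e+02 1.744e+02 5.000e-01]
 [5.642e+02 1.698e+02 5.000e-01]] az 3.5272416195399217
```

View pics/c6.png

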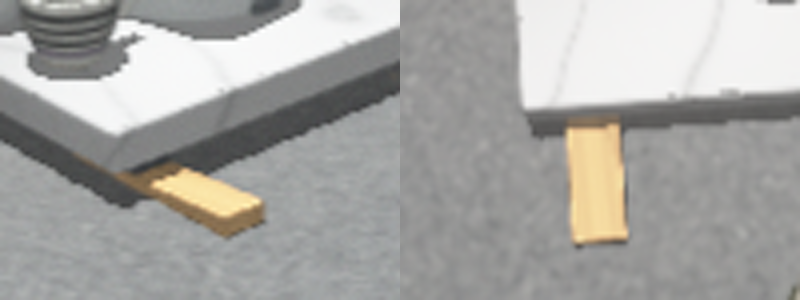

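The last crop shows the shim flat, straight and wedged under the left front corner: heel near x = 551, azimuth about 3.5°, centred within about 1–2 mm, with the robot well clear.

```bash
python3 -c "
from rig import *
print(finish_job())"
```

```text
the job is handed in; nothing more can be done
None
```

The shim is wedged snugly under the bare left front foot, thin end first, flat, straight to about half a degree and centred to within 1–2 mm; I pushed it in at about 15 N, moved the arm clear, and handed the job in after about 28 s.

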